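Reset the two heat dials of a candle warmer

ROBOT

A 6-joint arm with a two-finger parallel gripper is mounted at the origin on a cart in front of the work surface, level with it; the furniture and walls round the work are solid. World frame = base frame: x ahead of the robot, y to its left, z up, the work surface at z = 0. Lengths are in m, angles in degrees, forces in N, time in s.
With the tool pointing down it reaches from about 0.3 to 0.75 m from the base axis. Payload 8.5 kg.
Tool frame: the origin (TCP) lies at the very end of the fingers, on their centre line; the grasp point (between the pads) lies 19 mm behind it; z points along the fingers, y is the line along which they close (so a half turn about z gives the same grasp; the last joint's range is limited). The gripper opens to 85 mm and grips with 20 to 120 N. Pads are 22 mm wide; open, the fingers measure 114 mm over their backs; the gripper's body (76 mm by 85 mm) begins 54 mm behind the grasp point. The pads swing forward as they close: fully open they stand 13 mm farther back than shut.
Start: joints at [64.612, 21.807, 74.336, -0, 83.858, -12.336], TCP at [0.124, 0.536, 0.231] pointing down, gripper open.
Joint ranges: [-178.18, 178.18], [-50.72, 133.34], [12.68, 142.11], [-81.47, 261.47], [9.98, 163.14], [-165.26, 165.26]. Speed limits (degrees/s): [136.94, 136.94, 180, 180, 180, 180].

INTERFACE

Orientations are given as a 3x3 rotation matrix whose columns are the frame's x, y, z axes.
In Python, from rig import observe, cams, ticket gives the robot as it stands.
- The arm moves only by the tool move_arm, never from a script. Its arguments are lists of equal length, an entry for each row: "jaw": the finger opening in cm, from 0 to 8.54; "dp": the shift along the tool's x, y, z in cm, a list of three; "turn": the turn, a rotation vector about the tool's x, y, z in rad, a list of three. In form: {"jaw": [jaw, ...], "dp": [[tx, ty, tz], ...], "turn": [[wx, wy, wz], ...]}. A call has 1 to 12 rows; each row shifts and turns the commanded pose from where the row before left it, along the tool's axes as they then stand; what a row does not reach is not made up. A row lasts 1/12 s, in which the tool goes at most 41.7 mm and 7.16 degrees, less where a joint would pass 70% of its speed; a pose out of reach is approached as far as the arm can. A call is refused whole if a number of a shift passes 4.17 or a number of a turn 0.125, either way. A call with a gripper value outside its range is refused whole. The fingers move at their own pace and stop on an object; "force" is the grip in N (left out, the last holds). Time passes only in rows, so rows that do not move let the fingers close. It gives the time, the measured TCP pose, the force, the opening and the grip force at its end, in the units of the state.
- observe(): the state, without advancing time (a new reading comes with each control period).
- cams.get_image(name): name is "side" or "top"; returns (picture, depth): 480x640x3 uint8, red, green, blue; 480x640 float32, m along the optical axis (not along the pixel's ray), 0 where there is no reading.
- cams.calibration(name): a dict with "vertical_fov" (degrees; the focal length in pixels is half the picture's height over the tangent of half this angle, whatever the lens; pixels are square), "cx", "cy" (the principal point, pixels), "k1" (the pictures are not rectified: a ray, as slopes to the right and down, at radius r is drawn at 1 + k1 r^2 times it, then the intrinsics apply), "view" (4x4, takes a point from world to camera coordinates). Camera axes: x right, y up, looking along -z (the intrinsics and any distortion apply to the point x, -y, -z); pixel columns grow to the right and rows downward; lengths in m; the calibration is good to about 2 mm. A picture is of the moment at which its call begins. calibration takes no time and is no camera call.
- ticket.close_job(): hands the job in; it is judged then, once.
Trained networks look in the newest picture that a camera, given by its name, has taken for a name from the list of things; names that differ only in an ending like _2 or _b are one class to them, and where a whole thing is asked for, a point or a joint stands for the part that bears it (a point fixed in the world has none). Each returns a list of dicts, best first, with "p" (0 to 1); they miss things now and then, are a little off and sometimes report something else, mostly with a low value. They report only what shows in the picture. A call takes as long as a camera call. They do not tell look-alikes from the thing itself.
- cams.spot_in(camera, query): "box" ([centre column, centre row, width, height] as shares, 0 to 1, of the picture: columns of its width, rows of its height, round what is visible of it).
- cams.outline_of(camera, query): "mask" (480x640 bool, what is visible of it) and "box" ([centre column, centre row, width, height] as shares, 0 to 1, of the picture: columns of its width, rows of its height, round what is visible of it).
- cams.mark_of(camera, query): "location" ([column, row] as shares, 0 to 1, of the picture: columns of its width, rows of its height: a listed point, or the origin of a listed thing).
The state is a dict: "time_s": time; "q": joint angles; "qvel": joint speeds; "joint_efforts": joint torques, N m; "position": TCP position; "tool_rot": TCP orientation; "ft_force": force on the tool from outside, world axes, zero at the start; "wrist_torque": the same for the moment, N m; "grip_width": finger opening in m; "gripper_force": force on a finger pad.
Only numpy, scipy, OpenCV 4.12 (cv2) and the standard library are available. Lean on these libraries where they do the work, as an engineer would, in place of code of your own. Each camera call takes 0.05 s, during which the arm holds its last target. There are 200 camera calls.

TASK

Both plates of the twin warmer on the counter are on low. Rub the thumbwheels with a fingertip: roll the dial of the plate that carries the candle up one click, to medium (top of the wheel away from the front), and roll the dial of the plate that carries the flat balm tin down one click, to off. Leave the candle and the tin where they stand, do not lift anything, and do not disturb the other things on the counter.

Things in the scene. Friction and masses are not known exactly. Their poses are not given: they have to be found in the camera images.
- warmer: twin warmer, fixed: white housing 180 deep (x) x 240 wide (y) mm, origin under its centre; +x runs from front to back, +y to the left seen from the front. A front console (74 deep, 72 mm high) carries two thumbwheels; behind it two round hot plates, 90 mm wide, tops 62 mm high, centres at x = 36, y = +62 (left) and -62 mm (right). Each dial is straight in front of its own plate
- left_dial_top (a point): middle of the top line of the left dial at rest, 83 mm above the counter, at x = -50, y = +62 mm of the warmer. The dial is a knurled rubber wheel, radius 38, 20 mm wide, axle level along the warmer's y, 11 mm proud of the console and 4 mm proud of the black cheeks beside it. It sinks on a spring: 3 N to start it, then 2.5 N a mm; 4 mm down a finger meets the cheeks
- right_dial_top (a point): the same point of the right dial, at x = -50, y = -62 mm of the warmer; the same wheel. Pressed 1 to 4 mm, the rim follows a rubbing fingertip without slipping: a stroke of 17 mm along the warmer's x is one click, 34 mm two. Turning takes about 0.06 N m
- left_dial (a joint): turn of the left dial in rad; grows as the top of the wheel rolls away from the front (warmer's +x), which is hotter. It clicks into off -0.45, low 0.00, medium 0.45, high 0.90, with stops just beyond; left between two it springs into the nearer. It starts at low
- right_dial (a joint): the same for the right dial; it also starts at low. On each dial a white bar across the wheel is the pointer: 24 mm in front of the top line at off, 8 mm in front at low, 8 mm behind at medium, 24 mm behind at high, beside the scale's ring (off) and three growing dots
- candle_mid (a point): the centre (half-way up) of the candle: coral wax in a glass, 80 mm wide, 57 mm tall, loose on one of the hot plates; its top is 119 mm above the counter
- tin_mid (a point): the centre (half-way up) of the balm tin: a shut flat round tin, 40 mm wide, 13 mm tall, loose on the other hot plate
- spatula_cup: glass cup of wooden spatulas, 68 mm wide, 123 mm tall, beside the warmer's left end; origin under its centre; a bystander
- scrub_jar: small magenta jar with a black lid, 46 mm wide, 40 mm tall, beside the warmer's right end; origin under its centre; a bystander
- marker: black marker, 87 x 17 x 16 mm, lying on the counter in front of the warmer; origin under its centre; a bystander
- clip_jar: glass jar with a wire clip, 88 x 82 mm, 115 mm tall, at the right; origin under its centre; a bystander
- lip_stick: striped paper tube, 15 mm wide, 70 mm tall, standing at the left; origin under its centre; a bystander
- tape: roll of tape lying flat, 96 mm wide, 25 mm tall, at the left front; origin under its centre; a bystander
Not all that is in view belongs to the job. Leave any black look-alike of the part that bears candle_mid alone.

How it is judged (in metres and radians):
At the end, for the whole second after the job is handed in: The dial in front of the candle's plate rests in the medium detent (0.37 to 0.53 rad), the dial in front of the tin's plate rests at off (below -0.37 rad), and candle and tin stand within 15 mm of where they stood (((y of candle_mid in the frame of warmer above 0 m and value of joint left_dial between 0.37 and 0.53 rad and value of joint right_dial below -0.37 rad) or (y of candle_mid in the frame of warmer below 0 m and value of joint right_dial between 0.37 and 0.53 rad and value of joint left_dial below -0.37 rad)) and velocity of joint left_dial between -0.1 and 0.1 rad/s and velocity of joint right_dial between -0.1 and 0.1 rad/s and distance of each of candle_mid, tin_mid from where it was at the start of the episode below 0.015 m); the robot touches nothing.
It fails at once if the candle or the tin is lifted, or pushed from its place (more than 20 mm) (distance of any of candle_mid, tin_mid from where it was at the start of the episode above 0.02 m).
It fails at once if a bystander is lifted or disturbed (moved more than 30 mm) (distance of any of spatula_cup, scrub_jar, marker, clip_jar, lip_stick, tape from where it was at the start of the episode above 0.03 m).
It also fails if it takes over 42 s, if anything falls off the work surface, if the arm or the gripper's body presses on something with over 40 N, if the wrist force passes 120 N, or if a joint passes its speed limit or range.

## Working session

There is one attempt and no reset: what is moved stays moved. The work goes in short steps, Python scripts to look and compute and a tool call to move; the robot and the scene stay as the last step left them, time stands still between calls to the robot, and variables do not carry over. Pictures are saved under pics/ and viewed, at most 10 in all, crops included, and the job is handed in when it is done.

Besides the shell and the picture viewer there is one more tool, called after "Call:" by a JSON object that holds its "name" and its "arguments". move_arm: Moves the arm, as the interface text tells. Its arguments: {"type":"object","properties":{"jaw":{"type":"array","items":{"type":"number"}},"dp":{"type":"array","items":{"type":"array","items":{"type":"number"}}},"turn":{"type":"array","items":{"type":"array","items":{"type":"number"}}},"force":{"type":"number"}},"required":["jaw","dp","turn"]}

```bash
mkdir -p pics; cat > h.py <<'E'
import numpy as np, cv2
from rig import observe, cams, ticket
def K(n):
    c=cams.calibration(n); f=240/np.tan(np.radians(c["vertical_fov"])/2); return c,f
def pix(n,p):
    c,f=K(n); q=np.array(c["view"])@np.r_[p,1]; s=np.array([q[0],-q[1]])/-q[2]
    s=s*(1+c["k1"]*(s@s)); return np.array([c["cx"],c["cy"]])+f*s
def ray(n,uv):
    c,f=K(n); d=(np.array(uv)-[c["cx"],c["cy"]])/f; s=d.copy()
    for _ in range(20): s=d/(1+c["k1"]*(s@s))
    V=np.linalg.inv(np.array(c["view"])); return V[:3,3],V[:3,:3]@np.array([s[0],-s[1],-1])
def atz(n,uv,z):
    o,d=ray(n,uv); return o+d*(z-o[2])/d[2]
def atd(n,uv,dep):
    o,d=ray(n,uv); return o+d*dep
E
python3 - <<'E'
from h import *
s=observe(); print(s["time_s"],s["position"],s["tool_rot"],s["grip_width"])
for n in("top","side"):
    im,d=cams.get_image(n); cv2.imwrite(f"pics/{n}0.png",im[...,::-1]); np.save(f"{n}0.npy",d)
    print(n,np.linalg.inv(np.array(cams.calibration(n)["view"]))[:3,3])
    for q,z in(("left_dial_top",.083),("right_dial_top",.083),("candle_mid",.0905),("tin_mid",.0685),("warmer",0),("marker",0),("scrub_jar",0),("spatula_cup",0)):
        for r in cams.mark_of(n,q)[:3]:
            uv=np.array(r["location"])*[640,480]; print(q,round(r["p"],2),uv.round(),atz(n,uv,z).round(4))
E
```

```text
0.0 [0.12406727 0.53551923 0.23069366] [[-9.74176354e-01  2.25787468e-01 -6.70988855e-04]
 [ 2.25788196e-01  9.74175480e-01 -1.35074025e-03]
 [ 3.48680668e-04 -1.46736058e-03 -9.99998863e-01]] 0.08551201659470245
top [0.43236561 0.03317532 1.05207502]
left_dial_top 0.55 [341. 253.] [ 0.4867 -0.0115  0.083 ]
right_dial_top 0.9 [398. 260.] [ 0.4701 -0.133   0.083 ]
candle_mid 0.91 [399. 221.] [ 0.5533 -0.1382  0.0905]
candle_mid 0.84 [276. 283.] [0.4242 0.1283 0.0905]
candle_mid 0.83 [229. 216.] [0.5704 0.2296 0.0905]
tin_mid 0.53 [346. 210.] [ 0.582  -0.0258  0.0685]
warmer 0.73 [294. 208.] [0.5991 0.0939 0.    ]
warmer 0.63 [368. 233.] [ 0.5368 -0.0784  0.    ]
warmer 0.16 [199. 252.] [0.4994 0.3202 0.    ]
marker 0.84 [345. 291.] [ 0.402  -0.0231  0.    ]
scrub_jar 0.95 [444. 222.] [ 0.5596 -0.2592  0.    ]
scrub_jar 0.24 [399. 223.] [ 0.5601 -0.1537  0.    ]
spatula_cup 0.98 [295. 209.] [0.5961 0.0928 0.    ]
side [0.29291272 1.10242918 0.95285753]
right_dial_top 0.56 [341. 210.] [ 0.4777 -0.1277  0.083 ]
candle_mid 0.95 [267. 319.] [0.5645 0.3086 0.0905]
candle_mid 0.88 [343. 293.] [0.4197 0.1984 0.0905]
candle_mid 0.83 [320. 201.] [ 0.5379 -0.1488  0.0905]
tin_mid 0.57 [291. 232.] [ 0.591  -0.0247  0.0685]
warmer 0.78 [316. 247.] [ 0.5315 -0.0598  0.    ]
warmer 0.23 [314. 185.] [ 0.6012 -0.3626 -0.    ]
marker 0.58 [361. 262.] [ 0.4045 -0.0196 -0.    ]
marker 0.43 [294. 353.] [0.5073 0.312  0.    ]
spatula_cup 0.79 [277. 282.] [0.6009 0.0955 0.    ]
```

```bash
python3 - <<'E'
import cv2
a=cv2.imread("pics/top0.png")[170:320,210:490]; cv2.imwrite("pics/topc.png",cv2.resize(a,(800,429),interpolation=3))
a=cv2.imread("pics/side0.png")[140:320,230:430]; cv2.imwrite("pics/sidec.png",cv2.resize(a,(660,594),interpolation=3))
E
```

```text
(no output)
```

View pics/topc.png

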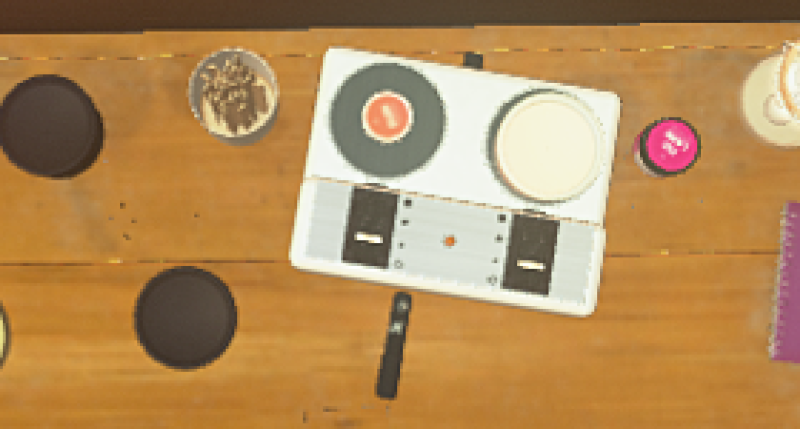

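View pics/sidec.png

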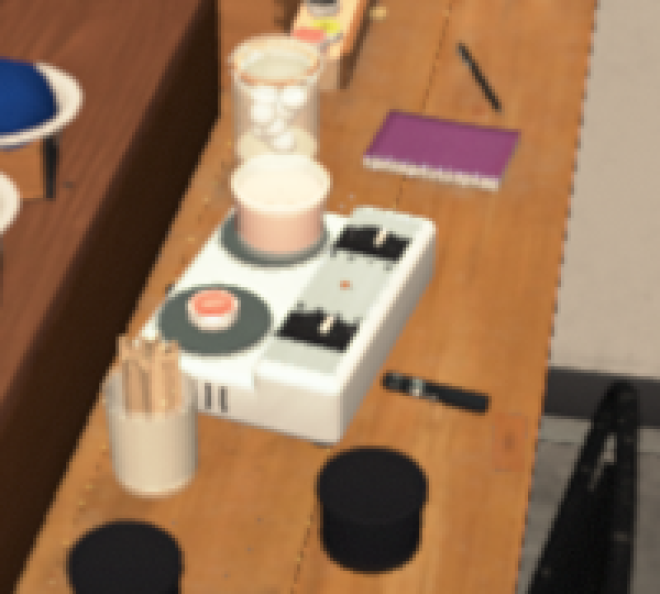

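View pics/top0.png

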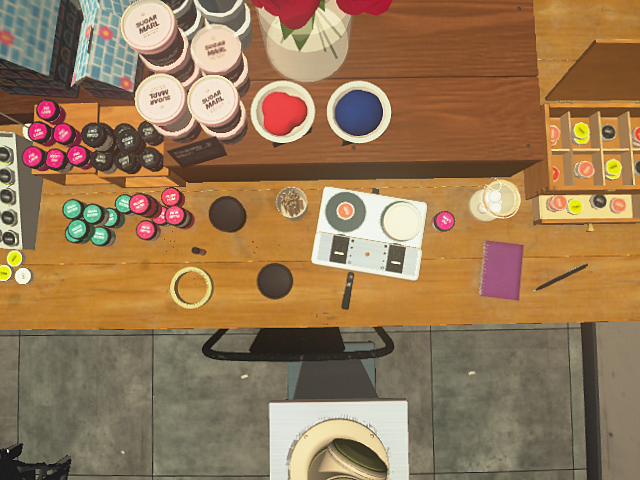

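The right plate carries the candle: coral wax in glass, top (402,223), side (320,201). Its look-alikes are the two black jars at top (227,214) and (275,281), both standing on the counter. The coral flat tin at top (346,211) is on the left plate. So the right dial goes up and the left dial goes down. Next I fit the warmer's pose.

```bash
python3 - <<'E'
from h import *
from scipy.optimize import least_squares
im=cv2.imread("pics/top0.png"); d=np.load("top0.npy"); g=im.max(2)
def blob(x0,x1,y0,y1,t):
    m=(g[y0:y1,x0:x1]<t).astype(np.uint8); n,l,s,c=cv2.connectedComponentsWithStats(m); k=1+np.argmax(s[1:,4]); 
    (cx,cy),wh,a=cv2.minAreaRect(np.argwhere(l==k)[:,::-1].astype(np.float32)); return np.array([cx+x0,cy+y0]),wh,s[k,4],c[k]+[x0,y0]
obs=[]
for nm,b,z in(("L",(326,352,234,266),.081),("R",(384,410,243,275),.081),("plate",(322,370,190,234),.062)):
    t=130 if nm=="plate" else 90
    r=blob(*b,t); print(nm,r, atz("top",r[0],z).round(4), "depthpt",atd("top",r[0],d[int(round(r[0][1])),int(round(r[0][0]))]).round(4)); obs.append((r[0],z))
obs.append((np.array([401.8,223.6]),.119)); print("candle",atz("top",obs[-1][0],.119),atd("top",obs[-1][0],d[223,402]))
L=np.array([[-.05,.062],[-.05,-.062],[.036,.062]])
W=np.array([atz("top",u,z)[:2] for u,z in obs[:3]])
def T(p,l): c,s=np.cos(p[2]),np.sin(p[2]); return l@np.array([[c,s],[-s,c]])+p[:2]
r=least_squares(lambda p:(T(p,L)-W).ravel(),[.53,-.06,-.13]); print(r.x,np.degrees(r.x[2]),r.fun*1000)
for i,l in enumerate(L): 
  print("dial/plate",T(r.x,l), "side px",pix("side",np.r_[T(r.x,l),[.083,.083,.062][i]]))
E
```

```text
L (array([339.21621513, 249.20270157]), (14.960308074951172, 24.988645553588867), np.int32(182), array([339.42857143, 252.78021978])) [ 0.4949 -0.0075  0.081 ] depthpt [ 0.4948 -0.0074  0.0828]
R (array([395.69000053, 265.16999817]), (12.445079803466797, 12.303659439086914), np.int32(68), array([396.38235294, 265.51470588])) [ 0.4583 -0.1288  0.081 ] depthpt [ 0.4583 -0.1285  0.0826]
plate (array([345., 211.]), (38.0, 38.0), np.int32(895), array([345.09273743, 211.55865922])) [ 0.581  -0.0228  0.062 ] depthpt [ 0.5787 -0.022   0.0772]
candle [ 0.5439109  -0.13777502  0.119     ] [ 0.54359701 -0.13729396  0.12162567]
[ 0.52688925 -0.07840651 -0.2535171 ] -14.525459957358818 [-0.88629121  1.66495851  4.58904907  2.90654502 -3.70275786 -4.57150354]
dial/plate [ 0.49403767 -0.00584775] side px [326.66591005 236.2214315 ]
dial/plate [ 0.46293721 -0.12588425] side px [346.26862568 210.60516079]
dial/plate [ 0.57728879 -0.02741743] side px [296.56225722 233.95774356]
```

```bash
python3 - <<'E'
from h import *
im=cv2.imread("pics/top0.png"); d=np.load("top0.npy"); g=im.max(2)
P=np.array([[atd("top",(u,v),d[v,u]) for u in range(300,440)] for v in range(175,290)])
z=P[...,2]; 
m=((z>.066)&(z<.090)).astype(np.uint8); m[:50]=0
m=cv2.morphologyEx(m,cv2.MORPH_OPEN,np.ones((5,5)))
n,l,s,c=cv2.connectedComponentsWithStats(m); k=1+np.argmax(s[1:,4])
q=P[l==k]; (c0,wh,a)=cv2.minAreaRect((q[:,:2]*1000).astype(np.float32)); print("console mm",c0,wh,a,np.median(q[:,2]))
h=z>.03; h&=P[...,1]>-.215; h&=P[...,1]<.06; 
print("housing",cv2.minAreaRect((P[cv2.morphologyEx(h.astype(np.uint8),cv2.MORPH_OPEN,np.ones((5,5)))>0][:,:2]*1000).astype(np.float32)))
# dark cheeks with pointer filled
for nm,b in(("L",(326,352,230,268)),("R",(384,412,238,278))):
    x0,x1,y0,y1=b
    for t in(90,110):
        mm=(g[y0:y1,x0:x1]<t).astype(np.uint8); mm=cv2.morphologyEx(cv2.copyMakeBorder(mm,9,9,9,9,0),cv2.MORPH_CLOSE,np.ones((7,7)))
        mm=cv2.morphologyEx(mm,cv2.MORPH_OPEN,np.ones((7,7)))
        a=np.argwhere(mm)[:,::-1].astype(np.float32); r=cv2.minAreaRect(a); ctr=np.array(r[0])+[x0-9,y0-9]; cen=a.mean(0)+[x0-9,y0-9]
        print(nm,t,ctr,cen,r[1],atz("top",ctr,.081).round(4),atz("top",cen,.081).round(4))
E
```

```text
Traceback (most recent call last):
  File "h.py", line 15, in atd
    o,d=ray(n,uv); return o+d*dep
        ~~~^^^^^^
  File "h.py", line 9, in ray
    c,f=K(n); d=(np.array(uv)-[c["cx"],c["cy"]])/f; s=d.copy()
        ~^^^
  File "h.py", line 4, in K
    c=cams.calibration(n); f=240/np.tan(np.radians(c["vertical_fov"])/2); return c,f
ValueError: time passes only in moves, steps and waits
```

Too many calibration calls; I'll cache them.

```bash
python3 - <<'E'
s=open('h.py').read().replace("def K(n):","from functools import lru_cache\n@lru_cache\ndef K(n):"); open('h.py','w').write(s)
E
python3 - <<'E'
from h import *
im=cv2.imread("pics/top0.png"); d=np.load("top0.npy"); g=im.max(2)
P=np.array([[atd("top",(u,v),d[v,u]) for u in range(300,440)] for v in range(175,290)])
z=P[...,2]; 
m=((z>.066)&(z<.090)).astype(np.uint8); m[:50]=0
m=cv2.morphologyEx(m,cv2.MORPH_OPEN,np.ones((5,5)))
n,l,s,c=cv2.connectedComponentsWithStats(m); k=1+np.argmax(s[1:,4])
q=P[l==k]; (c0,wh,a)=cv2.minAreaRect((q[:,:2]*1000).astype(np.float32)); print("console mm",c0,wh,a,np.median(q[:,2]))
h=z>.03; h&=P[...,1]>-.215; h&=P[...,1]<.06; 
print("housing",cv2.minAreaRect((P[cv2.morphologyEx(h.astype(np.uint8),cv2.MORPH_OPEN,np.ones((5,5)))>0][:,:2]*1000).astype(np.float32)))
for nm,b in(("L",(326,352,230,268)),("R",(384,412,238,278))):
    x0,x1,y0,y1=b
    for t in(90,110):
        mm=(g[y0:y1,x0:x1]<t).astype(np.uint8); mm=cv2.morphologyEx(cv2.copyMakeBorder(mm,9,9,9,9,cv2.BORDER_CONSTANT,value=0),cv2.MORPH_CLOSE,np.ones((7,7)))
        mm=cv2.morphologyEx(mm,cv2.MORPH_OPEN,np.ones((7,7)))
        a=np.argwhere(mm)[:,::-1].astype(np.float32); r=cv2.minAreaRect(a); ctr=np.array(r[0])+[x0-9,y0-9]; cen=a.mean(0)+[x0-9,y0-9]
        print(nm,t,ctr,cen,r[1],atz("top",ctr,.081).round(4),atz("top",cen,.081).round(4))
E
```

```text
console mm (480.4117431640625, -67.35902404785156) (237.46438598632812, 71.64701843261719) 79.43287658691406 0.07358523571449666
housing ((546.0382690429688, -71.17813110351562), (268.1700439453125, 234.37062072753906), 88.03424072265625)
L 90 [339.62716675 249.17341042] [339.39522552 248.93634033] (15.88997745513916, 25.08943748474121) [ 0.495  -0.0084  0.081 ] [ 0.4955 -0.0079  0.081 ]
L 110 [339.50000191 249.        ] [339.34398079 248.96805954] (16.111099243164062, 26.13943862915039) [ 0.4954 -0.0081  0.081 ] [ 0.4954 -0.0078  0.081 ]
R 90 [394.5 265. ] [394.6648941  264.67553329] (12.0, 15.0) [ 0.4588 -0.1262  0.081 ] [ 0.4595 -0.1266  0.081 ]
R 110 [394.5 258. ] [394.6059227  257.54669762] (26.0, 19.0) [ 0.4739 -0.1267  0.081 ] [ 0.4749 -0.1269  0.081 ]
```

Call:
{"name": "move_arm", "arguments": {"jaw": [0,0,0,0,0,0,0,0,0,0,0,0], "dp": [[0,0,0],[-2.6,-2.6,0],[-2.6,-2.6,0],[-2.6,-2.6,0],[-2.6,-2.6,0],[-2.6,-2.6,0],[-2.6,-2.6,0],[-2.6,-2.6,0],[-2.6,-2.6,0],[-2.6,-2.6,0],[-2.6,-2.6,0],[-2.6,-2.6,0]], "turn": [[0,0,-0.048],[0,0,0],[0,0,0],[0,0,0],[0,0,0],[0,0,0],[0,0,0],[0,0,0],[0,0,0],[0,0,0],[0,0,0],[0,0,0]], "force": 20}}

```text
time_s: 1.9
position: [0.3551, 0.2016, 0.2316]
tool_rot: [[-0.984, 0.179, 0.001], [0.179, 0.984, 0.0], [-0.001, 0.0, -1.0]]
ft_force: [1.7, 0.9, 0.7]
grip_width: -0.0002
gripper_force: 0.0
```

Call:
{"name": "move_arm", "arguments": {"jaw": [0,0,0,0,0,0,0,0,0], "dp": [[-2.6,-2.6,0],[-2.6,-2.6,0],[-2.6,-2.6,0],[-2.6,-2.6,0],[-2.6,-2.6,0],[-2.6,-2.6,0],[-2.6,-2.6,0],[0,0,0],[0,0,0]], "turn": [[0,0,0],[0,0,0],[0,0,0],[0,0,0],[0,0,0],[0,0,0],[0,0,0],[0,0,0],[0,0,0]]}}

```text
time_s: 2.65
position: [0.5015, -0.0097, 0.2308]
tool_rot: [[-0.983, 0.181, -0.001], [0.181, 0.983, 0.0], [0.001, 0.0, -1.0]]
ft_force: [-0.2, 0.3, -0.1]
grip_width: 0.0
gripper_force: 0.0
```

```bash
cat > rel.py <<'E'
from h import *
s=observe(); p=np.array(s["position"]); R=np.array(s["tool_rot"]); y=np.radians(-10.3)
X=np.array([np.cos(y),np.sin(y)]); Y=np.array([-X[1],X[0]])
print("t",s["time_s"],"p",p.round(4),"F",np.round(s["ft_force"],2),"grip",s["grip_width"]); print(R.round(4))
for n,c in(("L",(.495,-.0075)),("R",(.473,-.1278))):
    d=p[:2]-c; print(n,"rel warmer x,y mm",(X@d*1000).round(1),(Y@d*1000).round(1))
    for f in(0.0085,-.0085): print("  to start",f,"tool cm",(R.T@np.r_[np.array(c)+f*X-p[:2],.086-p[2]]*100).round(2))
E
python3 rel.py
```

```text
t 2.65 p [ 0.5015 -0.0097  0.2308] F [-0.23  0.26 -0.08] grip 7.080206870026199e-06
[[-9.834e-01  1.814e-01 -8.000e-04]
 [ 1.814e-01  9.834e-01  3.000e-04]
 [ 8.000e-04  1.000e-04 -1.000e+00]]
L rel warmer x,y mm 6.7 -1.0
  to start 0.0085 tool cm [-0.19  0.1  14.48]
  to start -0.0085 tool cm [ 1.51  0.1  14.48]
R rel warmer x,y mm 6.9 121.3
  to start 0.0085 tool cm [ -0.21 -12.13  14.48]
  to start -0.0085 tool cm [  1.49 -12.13  14.48]
```

Call:
{"name": "move_arm", "arguments": {"jaw": [0,0,0,0,0,0,0], "dp": [[-0.2,0.1,3],[0,0,3],[0,0,3],[0,0,3],[0,0,1.7],[0,0,0],[0,0,0]], "turn": [[0,0,0],[0,0,0],[0,0,0],[0,0,0],[0,0,0],[0,0,0],[0,0,0]]}}

```text
time_s: 3.23
position: [0.5027, -0.0069, 0.0946]
tool_rot: [[-0.984, 0.178, -0.001], [0.178, 0.984, 0.0], [0.001, 0.0, -1.0]]
ft_force: [1.0, 0.3, 0.7]
grip_width: 0.0002
gripper_force: 0.0
```

```bash
python3 rel.py; python3 - <<'E'
from h import *
im,d=cams.get_image("side"); a=im[170:270,270:400,::-1]; cv2.imwrite("pics/s1.png",cv2.resize(a,(780,600),interpolation=3))
E
```

```text
t 3.2333 p [ 0.5027 -0.0069  0.0946] F [1.04 0.35 0.69] grip 0.00021863133571053554
[[-9.841e-01  1.778e-01 -9.000e-04]
 [ 1.778e-01  9.841e-01  4.000e-04]
 [ 1.000e-03  2.000e-04 -1.000e+00]]
L rel warmer x,y mm 7.5 2.0
  to start 0.0085 tool cm [-0.1  -0.2   0.86]
  to start -0.0085 tool cm [ 1.6  -0.19  0.86]
R rel warmer x,y mm 7.6 124.3
  to start 0.0085 tool cm [ -0.08 -12.43   0.86]
  to start -0.0085 tool cm [  1.62 -12.42   0.86]
```

View pics/s1.png

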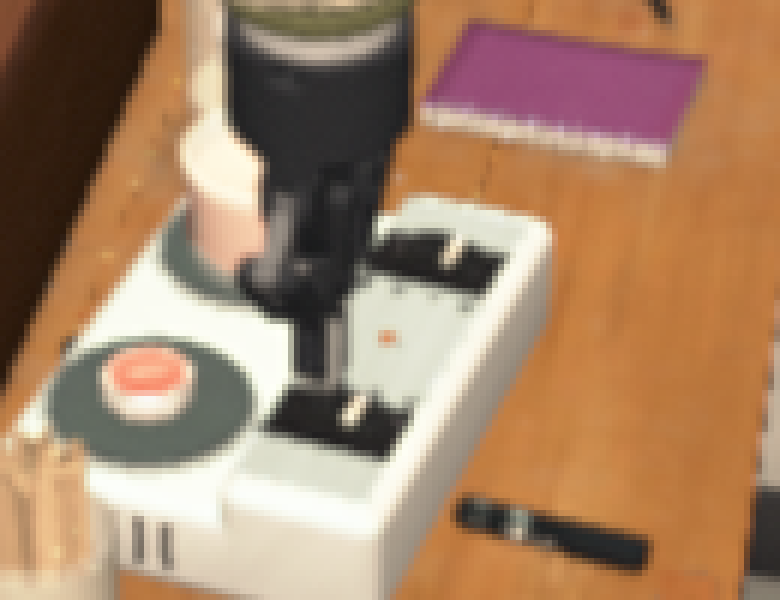

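The fingertip hangs over the rear half of the left dial (crop (320,385)), with the pointer in front of it at (352,408). Now I press.

Call:
{"name": "move_arm", "arguments": {"jaw": [0,0,0,0,0], "dp": [[-0.1,-0.2,0.6],[0,0,0.4],[0,0,0.3],[0,0,0],[0,0,0]], "turn": [[0,0,0],[0,0,0],[0,0,0],[0,0,0],[0,0,0]]}}

```text
time_s: 3.7
position: [0.5043, -0.0101, 0.082]
tool_rot: [[-0.984, 0.179, 0.002], [0.179, 0.984, -0.0], [-0.002, -0.0, -1.0]]
ft_force: [-0.3, -0.1, 5.7]
grip_width: 0.0003
gripper_force: 2.5
```

Call:
{"name": "move_arm", "arguments": {"jaw": [0,0,0,0,0,0,0,0,0,0,0,0], "dp": [[0,0,0.1],[0,0,0],[0.2,0,0],[0.2,0,0],[0.2,0,0],[0.2,0,0],[0.2,0,0],[0.2,0,0],[0.2,0,0],[0.2,0,0],[0.2,0,0],[0,0,0]], "turn": [[0,0,0],[0,0,0],[0,0,0],[0,0,0],[0,0,0],[0,0,0],[0,0,0],[0,0,0],[0,0,0],[0,0,0],[0,0,0],[0,0,0]]}}

```text
time_s: 4.7
position: [0.4865, -0.0068, 0.0813]
tool_rot: [[-0.984, 0.179, 0.002], [0.179, 0.984, -0.001], [-0.002, -0.0, -1.0]]
ft_force: [-0.6, 0.4, 6.0]
grip_width: -0.0001
gripper_force: 3.3
```

Call:
{"name": "move_arm", "arguments": {"jaw": [0,0,0,0,0], "dp": [[0,0,0],[0,0,-0.5],[0,0,-1],[0,0,-1],[0,0,0]], "turn": [[0,0,0],[0,0,0],[0,0,0],[0,0,0],[0,0,0]]}}

```text
time_s: 5.12
position: [0.4867, -0.0068, 0.107]
tool_rot: [[-0.984, 0.179, 0.003], [0.179, 0.984, -0.001], [-0.003, -0.0, -1.0]]
ft_force: [0.5, 0.1, -0.5]
grip_width: -0.0002
gripper_force: 0.0
```

```bash
python3 rel.py; python3 - <<'E'
from h import *
im,d=cams.get_image("side"); a=im[170:270,270:400,::-1]; cv2.imwrite("pics/s2.png",cv2.resize(a,(780,600),interpolation=3))
E
```

```text
t 5.1167 p [ 0.4867 -0.0068  0.107 ] F [ 0.49  0.13 -0.53] grip -0.00021357967377253953
[[-9.839e-01  1.788e-01  2.700e-03]
 [ 1.788e-01  9.839e-01 -7.000e-04]
 [-2.800e-03 -2.000e-04 -1.000e+00]]
L rel warmer x,y mm -8.3 -0.8
  to start 0.0085 tool cm [-1.67  0.08  2.1 ]
  to start -0.0085 tool cm [0.03 0.08 2.1 ]
R rel warmer x,y mm -8.1 121.5
  to start 0.0085 tool cm [ -1.66 -12.15   2.1 ]
  to start -0.0085 tool cm [  0.04 -12.15   2.1 ]
```

View pics/s2.png

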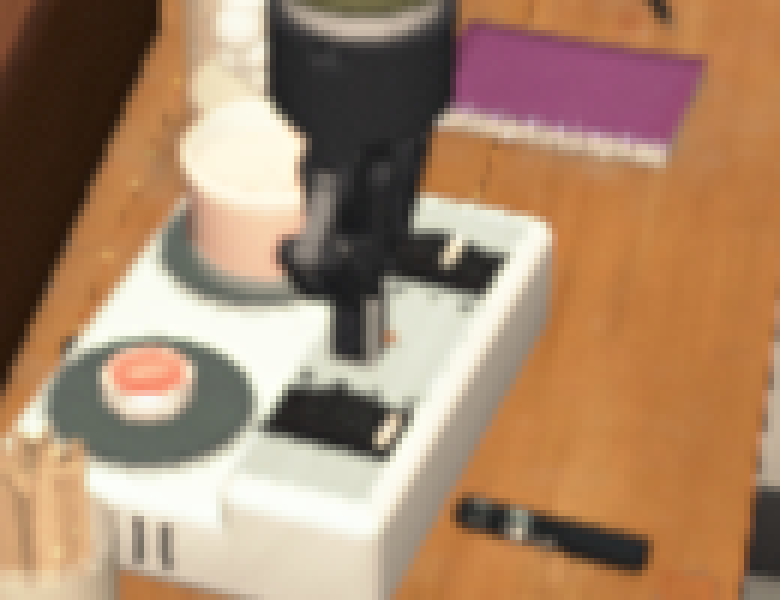

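The left pointer now sits at the front end at crop (388,430), which is off. Next is the right dial.

Call:
{"name": "move_arm", "arguments": {"jaw": [0,0,0,0,0,0,0,0,0], "dp": [[0,-2.4,0],[0,-2.4,0],[0,-2.4,0],[0,-2.4,0],[0,-2.5,0],[0,0,0.8],[0,0,0.6],[0,0,0],[0,0,0]], "turn": [[0,0,0],[0,0,0],[0,0,0],[0,0,0],[0,0,0],[0,0,0],[0,0,0],[0,0,0],[0,0,0]]}}

```text
time_s: 5.92
position: [0.4641, -0.1247, 0.0907]
tool_rot: [[-0.984, 0.178, -0.002], [0.178, 0.984, 0.001], [0.002, 0.001, -1.0]]
ft_force: [0.1, 0.2, 0.8]
grip_width: 0.0
gripper_force: 0.0
```

```bash
python3 rel.py; python3 - <<'E'
from h import *
im,d=cams.get_image("side"); a=im[170:270,270:400,::-1]; cv2.imwrite("pics/s3.png",cv2.resize(a,(780,600),interpolation=3))
E
```

```text
t 5.9167 p [ 0.4641 -0.1247  0.0907] F [0.06 0.22 0.82] grip 2.1343702965096e-05
[[-9.841e-01  1.779e-01 -1.600e-03]
 [ 1.779e-01  9.841e-01  1.000e-03]
 [ 1.700e-03  7.000e-04 -1.000e+00]]
L rel warmer x,y mm -9.4 -120.8
  to start 0.0085 tool cm [-1.81 12.08  0.47]
  to start -0.0085 tool cm [-0.11 12.08  0.48]
R rel warmer x,y mm -9.3 1.5
  to start 0.0085 tool cm [-1.78 -0.15  0.47]
  to start -0.0085 tool cm [-0.08 -0.15  0.47]
```

View pics/s3.png

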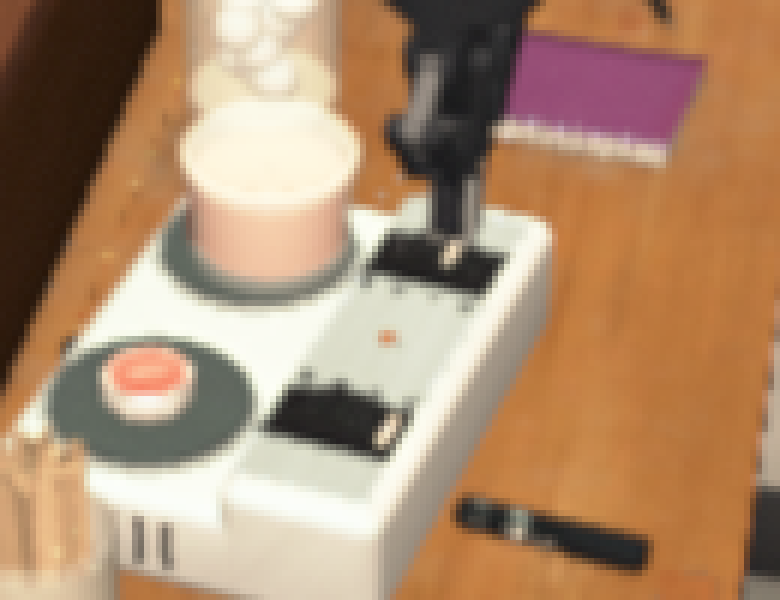

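The tip is over the front half of the right dial (crop (452,240)). Press and check the force.

Call:
{"name": "move_arm", "arguments": {"jaw": [0,0,0,0,0], "dp": [[-0.1,-0.15,0.4],[0,0,0.3],[0,0,0.3],[0,0,0],[0,0,0]], "turn": [[0,0,0],[0,0,0],[0,0,0],[0,0,0],[0,0,0]]}}

```text
time_s: 6.38
position: [0.4655, -0.1272, 0.0816]
tool_rot: [[-0.984, 0.179, 0.001], [0.179, 0.984, -0.0], [-0.001, 0.0, -1.0]]
ft_force: [-0.2, 0.7, 6.0]
grip_width: 0.0001
gripper_force: 3.0
```

Call:
{"name": "move_arm", "arguments": {"jaw": [0,0,0,0,0,0,0,0,0,0,0,0], "dp": [[0,0,0.1],[0,0,0],[-0.2,0,0],[-0.2,0,0],[-0.2,0,0],[-0.2,0,0],[-0.2,0,0],[-0.2,0,0],[-0.2,0,0],[-0.2,0,0],[-0.15,0,0],[0,0,0]], "turn": [[0,0,0],[0,0,0],[0,0,0],[0,0,0],[0,0,0],[0,0,0],[0,0,0],[0,0,0],[0,0,0],[0,0,0],[0,0,0],[0,0,0]]}}

```text
time_s: 7.38
position: [0.4832, -0.1305, 0.081]
tool_rot: [[-0.984, 0.179, 0.002], [0.179, 0.984, -0.001], [-0.002, -0.0, -1.0]]
ft_force: [2.3, 1.3, 6.9]
grip_width: -0.0005
gripper_force: 3.5
```

Call:
{"name": "move_arm", "arguments": {"jaw": [0,0,0,0,0,0,0,0,0,0,0], "dp": [[0,0,0],[0,0,-0.5],[0,0,-1],[0,0,-2],[0,0,-3],[0,0,-3],[2,0,-2],[3,0,0],[3,0,0],[0,0,0],[0,0,0]], "turn": [[0,0,0],[0,0,0],[0,0,0],[0,0,0],[0,0,0],[0,0,0],[0,0,0],[0,0,0],[0,0,0],[0,0,0],[0,0,0]]}}

```text
time_s: 8.3
position: [0.4028, -0.1159, 0.1957]
tool_rot: [[-0.984, 0.179, 0.0], [0.179, 0.984, -0.0], [-0.0, -0.0, -1.0]]
ft_force: [0.1, -0.2, 0.3]
grip_width: 0.0003
gripper_force: 0.0
```

```bash
python3 - <<'E'
from h import *
im,d=cams.get_image("side"); a=im[170:270,270:400,::-1]; cv2.imwrite("pics/s4.png",cv2.resize(a,(780,600),interpolation=3))
E
```

```text
(no output)
```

View pics/s4.png

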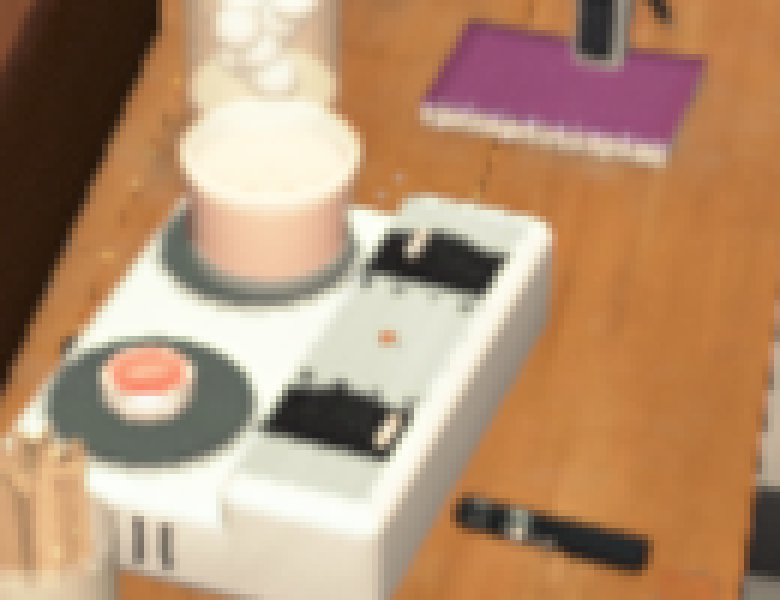

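The right pointer moved from crop (452,253) to (415,243), beside the medium dot. The left one is at off, and the candle and tin have not moved.

```bash
python3 -c "
from rig import ticket
print(ticket.close_job())"
```

```text
the job is handed in; nothing more can be done
None
```

The job is handed in: the right dial (candle's plate) is one click up at medium and the left dial (tin's plate) one click down at off, both read from the last side picture, with nothing else seen to move; the hand-in returned no verdict.

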